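# Park the tea mill: pulley mark to the pointer, then brake on

### The job

Park the tea mill: turn its flat-topped pulley by the rim until the white engraved mark faces the red pointer, then, once you have let go of the pulley, throw the orange-knobbed brake lever all the way over. Press on the pulley only gently (no more than 20 N), as its shaft is sprung and the millstones chip, and leave the cups, caddy, bowl, whisk and scoop where they are.

Things in the scene. Friction and masses are not known exactly. Their poses are not given: they have to be found in the camera images.
- mill: The tea mill, fixed: a dark wooden board 245 x 385 x 20 mm with a white drum, the pulley, a pointer and the brake lever. Origin on the pulley's axis at the table top; z up, x from the axis towards the red pointer; the lever stands 165 mm along -y. A fixed white hopper (34 mm radius, 106 to 138 mm above the table) covers the pulley's centre: only its rim, 40 to 85 mm radius, can be touched.
- spindle: The sprung shaft that carries the pulley. It yields downwards under load, about 1 mm for each 20 N, up to 3 mm. Origin on the axis, 69 mm above the table when unloaded.
- pulley (a joint): Pulley angle about its upright axis, rad, anticlockwise from above; 0 (or whole turns) when the mark faces the pointer. Dark grey solid disc, 85 mm radius, 25 mm thick, flat smooth top. It turns many turns both ways against a steady 0.22 N m (3 N at the rim) and stays where left. A fingertip pressed on the rim's top with some 9 to 15 N and moved along the rim drags it round; lighter, it slips.
- mark (a point): Point on the white engraved mark (a radial line 6 mm wide and 44 mm long on the pulley's top, reaching the rim), at 80 mm radius; it turns with the pulley. The mark's true height may differ from this point's by up to 4 mm.
- rim_axis (a point): Point fixed on the mill, on the pulley's axis at the mean height of the rim's top, 100 mm above the table. The pulley does not run true and its worn shaft leans a little: the rim's top can lie up to 6 mm above or below this height, differently from place to place and as it turns, so its height must be felt and followed.
- pointer (a point): Tip of the fixed red cone pointer, 82 mm from the pulley's axis and 10 mm above the rim's mean height, pointing at the axis. It sits on an upright post, 14 x 18 mm, 112 mm from the axis.
- brake (a joint): Angle of the brake lever, rad: 0 leaning fully towards the mill's -x (brake off), 1.0 leaning fully towards the mill's +x (brake on). Pivot axis along the mill's y, 42 mm above the table. It takes about 1 N at the knob and stays where it is left.
- brake_tip (a point): Centre of the orange ball knob (26 mm diameter) at the end of the lever's thin steel rod (10 mm diameter), 80 mm from the pivot; about 112 mm above the table at either end of its swing. The lever's block below is 70 x 50 mm, its top 45 mm above the table.
- cup_a: Small white ceramic cup, 60 mm wide and 50 mm high, standing on the mill's board on the side away from the brake. Origin under its base. Leave alone.
- cup_b: Second white ceramic cup, same size, on the table. Origin under its base. Leave alone.
- caddy: Black plastic tea caddy, 69 mm wide and 72 mm high, on the table. Origin under its base. Leave alone.
- bowl: Brown tea bowl, 116 mm wide and 70 mm high, on the table. Origin under its base. Leave alone.
- whisk: White porcelain whisk holder with a bamboo whisk on it, 64 mm wide and 125 mm high, on the table. Origin under its base. Leave alone.
- scoop: Bamboo tea scoop, 175 mm long, lying flat on the table. Origin under its handle's middle. Leave alone.

How it is judged:
By the outcome, as a careful person would: the job done as asked, in the order asked, and still so for the second after the job is handed in, with the robot touching nothing.
It also fails if it takes over 72 s, if anything falls off the work surface, if the arm or the gripper's body presses on something with over 40 N, if the wrist force passes 120 N, or if a joint passes its speed limit or range.

### The arm

A 6-joint arm with a two-finger parallel gripper is mounted at the origin on the work surface. World frame = base frame: x ahead of the robot, y to its left, z up, the work surface at z = 0. Lengths are in m, angles in rad, forces in N, time in s.
With the tool pointing down it reaches from about 0.35 to 0.975 m from the base axis. Payload 4.9 kg.
Tool frame: the origin (TCP) lies at the very end of the fingers, on their centre line; the grasp point (between the pads) lies 19 mm behind it; x points along the fingers, y is the direction in which the jaws open and shut, and the axes are right-handed (so a half turn about x gives the same grasp; the last joint's range is limited). The gripper opens to 85 mm and grips with 20 to 120 N. Pads are 22 mm wide; open, the fingers measure 114 mm over their backs; the gripper's body (76 mm by 85 mm) begins 54 mm behind the grasp point. The pads swing forward as they close: fully open they stand 13 mm farther back than shut.
Start: joints at [0.993, 0.053, 1.613, -0, 1.476, -0.119], TCP at [0.277, 0.56, 0.205] pointing down, gripper open.
Joint ranges: [-3.01, 3.01], [-1.01, 2.22], [0.06, 2.58], [-1.02, 4.17], [0.09, 2.62], [-3.14, 3.14]. Speed limits (rad/s): [2.57, 2.57, 3.14, 3.14, 3.14, 3.14].

### API

Orientations are given as a unit quaternion [w, x, y, z].
In Python, from plant import manip gives the robot as it stands.
- The arm moves only by the tool play_rows, never from a script. Its argument "plan" is a list of rows, each a list of 5 numbers: the shift along the tool's x, y, z in mm, then the turn about the tool's x in rad, then the closure, from -1 (fully open) to 1 (shut). A call has 1 to 8 rows; each row is the pose to reach, as a shift and turn from the pose commanded when the call began, along the tool's axes at that moment; what a row does not reach only later rows make up. A row lasts 1/8 s, in which the tool goes at most 62.5 mm and 10.7 degrees, less where a joint would pass 70% of its speed; a pose out of reach is approached as far as the arm can. A call with a gripper value outside its range is refused whole. The fingers move at their own pace and stop on an object; the grip force is fixed at half the most. Time passes only in rows, so rows that repeat a pose let the fingers close. It gives the time, the measured TCP pose, the force and the opening at its end, in the units of the state.
- manip.state(): the state, without advancing time (a new reading comes with each control period).
- manip.grab_frame(name): name is "scene" or "side" or "wrist"; returns a dict with "img" (384x512x3 uint8, red, green, blue), "range_z" (384x512 float32, m along the optical axis (not along the pixel's ray), 0 where there is no reading), "fx", "fy", "cx", "cy" (pixels), "k1" (the pictures are not rectified: a ray, as slopes to the right and down, at radius r is drawn at 1 + k1 r^2 times it, then the intrinsics apply), "origin" and "rotation" of the camera in the world. Camera axes: x right, y up, looking along -z (the intrinsics and any distortion apply to the point x, -y, -z); pixel columns grow to the right and rows downward; lengths in m; the calibration is good to about 2 mm. A picture is of the moment at which its call begins.
- manip.job_done(): hands the job in, once; it reports no verdict.
The state is a dict: "time": time; "joint_pos": joint angles; "joint_vel": joint speeds; "joint_efforts": joint torques, N m; "tool_pos": TCP position; "tool_rot": TCP orientation; "contact_force": force on the tool from outside, world axes, zero at the start; "ft_torque": the same for the moment, N m; "gripper_width": opening from 0.0 (shut) to 1.0 (fully open).
Only numpy, scipy, OpenCV 4.12 (cv2) and the standard library are available. Lean on these libraries where they do the work, as an engineer would, in place of code of your own. Each camera call takes 0.05 s, during which the arm holds its last target. There are 200 camera calls.

## Working session

There is one attempt and no reset: what is moved stays moved. The work goes in short steps, Python scripts to look and compute and a tool call to move; the robot and the scene stay as the last step left them, time stands still between calls to the robot, and variables do not carry over. Pictures are saved under pics/ and viewed, about 8 in all and at most 12, crops included, and the job is handed in when it is done.

Besides the shell and the picture viewer there is one more tool, called after "Call:" as a command line: name --pt "numbers of a row" for each row, then --argument value for the rest. play_rows: Moves the arm, as the interface text tells. Its arguments: {"type":"object","properties":{"plan":{"type":"array"}},"required":["plan"]}

```bash
mkdir -p pics; cat > h.py <<'E'
import numpy as np, cv2
from plant import manip
def grab(n,save=None):
    f=manip.grab_frame(n)
    if save: cv2.imwrite('pics/'+save,f['img'][:,:,::-1])
    return f
def cloud(f):
    h,w=f['range_z'].shape
    u,v=np.meshgrid(np.arange(w),np.arange(h))
    K=np.array([[f['fx'],0,f['cx']],[0,f['fy'],f['cy']],[0,0,1.]])
    p=cv2.undistortPoints(np.stack([u,v],-1).reshape(-1,1,2).astype(float),K,np.array([f['k1'],0,0,0.])).reshape(h,w,2)
    z=f['range_z']
    c=np.stack([p[...,0]*z,-p[...,1]*z,-z],-1)
    P=c@np.array(f['rotation']).T+np.array(f['origin'])
    P[z==0]=np.nan
    return P
E
python3 - <<'E'
from h import *
s=manip.state(); print({k:np.round(v,3).tolist() for k,v in s.items()})
fs=[grab('scene'),grab('side')]
for n,f in zip(('scene','side'),fs): np.savez(n+'.npz',P=cloud(f),img=f['img']); print(n,np.round(f['origin'],2),f['fx'])
cv2.imwrite('pics/scene.png',fs[0]['img'][:,:,::-1]);cv2.imwrite('pics/side.png',fs[1]['img'][:,:,::-1])
E
```

```text
{'time': 0.0, 'joint_pos': [0.993, 0.053, 1.614, -0.0, 1.476, -0.119], 'joint_vel': [0.001, -0.0, -0.0, -0.0, 0.0, 0.001], 'joint_efforts': [0.002, -39.366, -37.019, 0.0, 0.007, -0.0], 'tool_pos': [0.276, 0.56, 0.204], 'tool_rot': [0.688, 0.16, 0.689, -0.161], 'contact_force': [-0.234, -0.397, 0.018], 'ft_torque': [0.001, 0.015, -0.004], 'gripper_width': 1.0}Traceback (most recent call last):
  File "<stdin>", line 4, in <module>
  File "h.py", line 14, in cloud
    P=c@np.array(f['rotation']).T+np.array(f['origin'])
      ~^~~~~~~~~~~~~~~~~~~~~~~~~~
ValueError: matmul: Input operand 1 has a mismatch in its core dimension 0, with gufunc signature (n?,k),(k,m?)->(n?,m?) (size 4 is different from 3)
```

Rotation is a quaternion (w,x,y,z).

```bash
sed -i 's/c@np.array(f\[.rotation.\]).T/c@rot(f["rotation"]).T/' h.py; cat >> h.py <<'E'
from scipy.spatial.transform import Rotation
def rot(q): return Rotation.from_quat(np.roll(q,-1)).as_matrix()
E
python3 - <<'E'
from h import *
s=manip.state()
print(np.round(rot(s['tool_rot']),3))
fs=[grab('scene','scene.png'),grab('side','side.png')]
for n,f in zip(('scene','side'),fs): np.savez(n+'.npz',P=cloud(f),img=f['img']); print(n,np.round(f['origin'],2),f['fx'])
E
```

```text
[[-0.001  0.443  0.897]
 [-0.002  0.897 -0.443]
 [-1.    -0.002 -0.   ]]
scene [ 1.52 -0.62  0.96] 438.7050819905974
side [-0.09 -0.49  0.89] 377.66851825601674
```

View pics/scene.png

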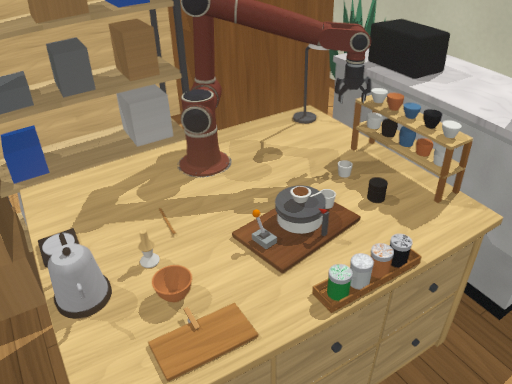

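View pics/side.png

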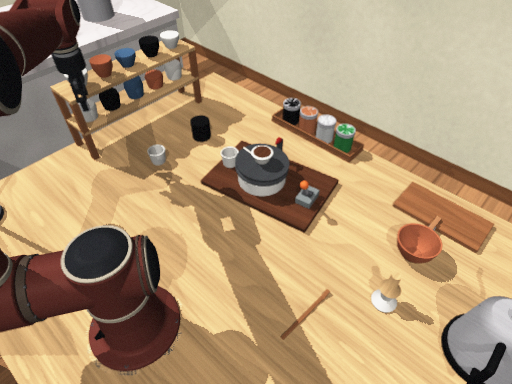

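The scene view shows the pulley at (300,207), the red pointer near (324,212), the orange knob at (256,213) and a cup beside the drum at (328,199). The side view has the pulley at (262,165), pointer at (278,142) and knob at (304,185). Next I'll measure the mill pose and make an enlarged crop.

```bash
python3 - <<'E'
from h import *
import json
for n,(u0,u1,v0,v1) in (('scene',(225,370,170,265)),('side',(195,345,120,225))):
    d=np.load(n+'.npz');P=d['P'][v0:v1,u0:u1];I=d['img'][v0:v1,u0:u1].astype(float)
    hsv=cv2.cvtColor(d['img'],cv2.COLOR_RGB2HSV)[v0:v1,u0:u1]
    sat=hsv[...,1];z=P[...,2]
    m=(z>.088)&(z<.112)&(sat<70)&(hsv[...,2]<130)
    Q=P[m]; 
    # robust circle fit
    from scipy.optimize import least_squares
    c0=np.nanmedian(Q,0)
    Q=Q[np.linalg.norm(Q[:,:2]-c0[:2],axis=1)<.1]
    hull=cv2.convexHull(Q[:,:2].astype(np.float32))[:,0]
    r=least_squares(lambda c:np.hypot(*(hull-c).T)-.085,c0[:2],loss='soft_l1',f_scale=.003).x
    print(n,'axis',r.round(4),'n',len(Q),'z med',np.median(Q[:,2]).round(4),np.abs(np.hypot(*(hull-r).T)-.085).max().round(3))
    H=hsv[...,0]
    for nm,mm in (('knob',(H>6)&(H<16)&(sat>220)&(hsv[...,2]>180)),('red',((H<5)|(H>174))&(sat>170)&(hsv[...,2]>100)&(z>.09))):
        q=P[mm]; vv,uu=np.nonzero(mm)
        if len(q): print(nm,len(q),np.nanmedian(q,0).round(4),np.nanmin(q,0).round(3),np.nanmax(q,0).round(3),uu.mean()+u0,vv.mean()+v0)
a=np.load('scene.npz')['img'][175:255,230:365];b=np.load('side.npz')['img'][125:215,200:335]
out=np.vstack([cv2.resize(x,None,fx=5,fy=5,interpolation=cv2.INTER_CUBIC)[:300+0*i] if 0 else cv2.resize(x,(540,int(x.shape[0]*4)),interpolation=cv2.INTER_CUBIC) for i,x in enumerate((a,b))])
out=cv2.resize(out,None,fx=.88,fy=.88)
cv2.imwrite('pics/c1.png',out[:,:,::-1]);print(out.shape)
E
```

```text
scene axis [0.5749 0.0943] n 999 z med 0.0977 0.023
red 21 [0.665  0.1149 0.1154] [0.653 0.109 0.109] [0.675 0.122 0.121] 322.8571428571429 210.23809523809524
side axis [0.5594 0.0958] n 1214 z med 0.098 0.008
red 20 [0.6609 0.114  0.1137] [0.649 0.111 0.109] [0.673 0.121 0.121] 278.15 140.1
(598, 475, 3)
```

View pics/c1.png

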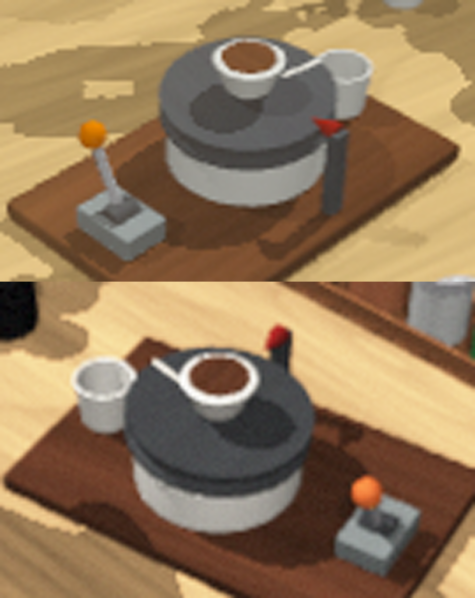

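The crop shows the white mark. In the scene picture it runs from (311,196) to (323,191), and in the side picture from (253,151) to (243,142). The lever is leaning away from the pointer side. Next I'll refine the axis, mark angle and knob.

```bash
python3 - <<'E'
from h import *
from scipy.optimize import least_squares
A=[]
for n in('scene','side'):
    d=np.load(n+'.npz');P=d['P'];hsv=cv2.cvtColor(d['img'],cv2.COLOR_RGB2HSV)
    S=hsv[...,1];V=hsv[...,2];H=hsv[...,0];z=P[...,2]
    R=np.hypot(P[...,0]-.56,P[...,1]-.096)
    hop=(z>.133)&(z<.145)&(R<.06); q=P[hop][:,:2]
    hull=cv2.convexHull(q.astype(np.float32))[:,0]
    h=least_squares(lambda c:np.hypot(*(hull-c).T)-.034,[.56,.096],loss='soft_l1',f_scale=.002).x
    m=(z>.09)&(z<.110)&(R<.095)&(V<125)&(S<70); 
    Q=P[m]; hull=cv2.convexHull(Q[:,:2].astype(np.float32))[:,0]
    c=least_squares(lambda c:np.hypot(*(hull-c).T)-.085,h,loss='soft_l1',f_scale=.001).x
    print(n,'hopper',h.round(4),'disc',c.round(4))
    fit=np.linalg.lstsq(np.c_[Q[:,:2]-h,np.ones(len(Q))],Q[:,2],rcond=None)[0];print(' plane',fit.round(4))
    k=(H>5)&(H<18)&(S>180)&(V>150)&(z>.09)&(np.hypot(P[...,0]-.56,P[...,1]+.07)<.12); print(' knob',k.sum(),np.nanmean(P[k],0).round(4) if k.any() else '')
    # mark
    R=np.hypot(P[...,0]-h[0],P[...,1]-h[1])
    w=(z>.09)&(z<.112)&(R<.083)&(R>.045)&(V>140)&(S<60); q=P[w][:,:2]-h
    print(' mark',w.sum(),np.degrees(np.arctan2(q[:,1],q[:,0])).round(0), R[w].round(3))
    # board plan
    b=(z>.014)&(z<.026)&(S>80)&(V<130)&(np.hypot(P[...,0]-.56,P[...,1]-.06)<.25);print(' board',cv2.minAreaRect(P[b][:,:2].astype(np.float32)))
E
```

```text
scene hopper [0.5644 0.0986] disc [0.5657 0.0975]
 plane [-0.0371  0.0629  0.0994]
 knob 43 [ 0.5642 -0.0743  0.1187]
 mark 27 [ 155.  170.  116.  177. -178. -176.   90.   90.   89.   85.   90.   91.
   86.   86.   80. -174.   96.   94.   89.   84.   84.   93.   89.   87.
   87.   86.   86.] [0.082 0.074 0.07  0.066 0.057 0.055 0.075 0.078 0.082 0.082 0.066 0.071
 0.071 0.075 0.081 0.047 0.059 0.061 0.061 0.061 0.066 0.047 0.048 0.051
 0.055 0.059 0.047]
 board ((0.5826005935668945, 0.0766884833574295), (0.247781440615654, 0.3862319588661194), 11.058834075927734)
side hopper [0.5595 0.0972] disc [0.5607 0.097 ]
 plane [-0.0376  0.0627  0.0987]
 knob 49 [ 0.5517 -0.0729  0.1198]
 mark 45 [ 50.  48.  45.  43.  41.  38.  36.  33.  31.  57.  56.  28.  26.  83.
  62.  24.  21.  88.  86.  83.  82.  69.  17.  86.  87.  85.  82.  81.
  12.  88.  83.  82.  80.  12.  88.  88.  84.  81.  86.  84.   4.  86.
   2. 117.  -6.] [0.077 0.08  0.079 0.078 0.083 0.078 0.08  0.079 0.079 0.078 0.072 0.078
 0.077 0.081 0.071 0.079 0.077 0.082 0.081 0.081 0.077 0.067 0.075 0.08
 0.075 0.072 0.071 0.069 0.07  0.068 0.071 0.067 0.064 0.07  0.064 0.059
 0.059 0.058 0.056 0.054 0.061 0.052 0.059 0.083 0.046]
 board ((0.5762941837310791, 0.0767364352941513), (0.24825674295425415, 0.384146124124527), 10.136466026306152)
```

Call:
play_rows --pt "0 -37 50 0 1" --pt "0 -73 100 0 1" --pt "0 -110 150 0 1" --pt "0 -146 201 0 1" --pt "0 -183 251 0 1" --pt "0 -220 302 0 1" --pt "0 -256 352 0 1" --pt "0 -292 402 0 1"

```text
time: 1.2
tool_pos: [0.5084, 0.1186, 0.2049]
tool_rot: [0.689, 0.161, 0.688, -0.161]
contact_force: [0.2, 0.2, -0.4]
gripper_width: -0.003
```

Call:
play_rows --pt "30 0 0 0 1" --pt "65 0 0 0 1" --pt "85 0 0 0 1" --pt "85 0 0 0 1"

```text
time: 1.7
tool_pos: [0.5065, 0.1205, 0.118]
tool_rot: [0.687, 0.16, 0.69, -0.161]
contact_force: [-0.5, -0.3, -0.4]
gripper_width: -0.0
```

Call:
play_rows --pt "5 0 0 0 1" --pt "9 0 0 0 1" --pt "10 0 0 0 1"

```text
time: 2.08
tool_pos: [0.5082, 0.1206, 0.1104]
tool_rot: [0.689, 0.161, 0.688, -0.161]
contact_force: [0.6, -0.3, -0.1]
gripper_width: 0.0
```

Call:
play_rows --pt "1 0 0 0 1" --pt "1 0 0 0 1"

```text
time: 2.33
tool_pos: [0.508, 0.1205, 0.109]
tool_rot: [0.689, 0.161, 0.689, -0.161]
contact_force: [-0.2, 0.1, -0.5]
gripper_width: 0.0
```

Call:
play_rows --pt "1 0 0 0 1" --pt "1 0 0 0 1"

```text
time: 2.58
tool_pos: [0.5078, 0.1205, 0.1078]
tool_rot: [0.689, 0.161, 0.689, -0.161]
contact_force: [-0.7, 0.5, 0.8]
gripper_width: 0.0
```

Call:
play_rows --pt "1 0 0 0 1" --pt "1 0 0 0 1"

```text
time: 2.82
tool_pos: [0.5078, 0.1205, 0.1068]
tool_rot: [0.689, 0.161, 0.689, -0.161]
contact_force: [-0.8, -0.8, -0.1]
gripper_width: 0.004
```

Call:
play_rows --pt "1 0 0 0 1" --pt "1 0 0 0 1"

```text
time: 3.08
tool_pos: [0.5078, 0.1205, 0.1058]
tool_rot: [0.689, 0.161, 0.689, -0.161]
contact_force: [0.1, -0.5, 0.7]
gripper_width: -0.001
```

Call:
play_rows --pt "1 0 0 0 1" --pt "1 0 0 0 1"

```text
time: 3.32
tool_pos: [0.5078, 0.1205, 0.1048]
tool_rot: [0.689, 0.161, 0.689, -0.161]
contact_force: [0.8, -0.1, 0.6]
gripper_width: 0.001
```

Call:
play_rows --pt "0.7 0 0 0 1" --pt "0.7 0 0 0 1"

```text
time: 3.58
tool_pos: [0.5078, 0.1205, 0.1041]
tool_rot: [0.689, 0.161, 0.689, -0.161]
contact_force: [0.5, 0.4, -0.5]
gripper_width: 0.001
```

Call:
play_rows --pt "0.5 0 0 0 1" --pt "0.5 0 0 0 1"

```text
time: 3.82
tool_pos: [0.5079, 0.1205, 0.1037]
tool_rot: [0.689, 0.161, 0.689, -0.161]
contact_force: [0.1, -0.1, 1.1]
gripper_width: -0.001
```

Call:
play_rows --pt "0.6 0 0 0 1" --pt "0.6 0 0 0 1"

```text
time: 4.08
tool_pos: [0.5078, 0.1205, 0.103]
tool_rot: [0.689, 0.161, 0.689, -0.161]
contact_force: [-0.1, -0.0, 0.7]
gripper_width: -0.002
```

Call:
play_rows --pt "0.4 0 0 0 1" --pt "0.4 0 0 0 1"

```text
time: 4.32
tool_pos: [0.5079, 0.1205, 0.1027]
tool_rot: [0.689, 0.161, 0.689, -0.161]
contact_force: [-0.3, -0.9, 0.0]
gripper_width: -0.003
```

Call:
play_rows --pt "0.6 0 0 0 1" --pt "0.6 0 0 0 1"

```text
time: 4.58
tool_pos: [0.5078, 0.1205, 0.102]
tool_rot: [0.689, 0.161, 0.689, -0.161]
contact_force: [-0.6, -0.4, -0.7]
gripper_width: 0.001
```

Call:
play_rows --pt "0.5 0 0 0 1" --pt "0.5 0 0 0 1"

```text
time: 4.82
tool_pos: [0.5079, 0.1205, 0.1015]
tool_rot: [0.689, 0.161, 0.689, -0.161]
contact_force: [-0.2, 0.4, 1.0]
gripper_width: 0.002
```

Call:
play_rows --pt "0.5 0 0 0 1" --pt "0.5 0 0 0 1"

```text
time: 5.08
tool_pos: [0.5079, 0.1205, 0.1011]
tool_rot: [0.689, 0.161, 0.689, -0.161]
contact_force: [-0.4, -1.0, -0.5]
gripper_width: -0.0
```

Call:
play_rows --pt "0.6 0 0 0 1" --pt "0.6 0 0 0 1"

```text
time: 5.32
tool_pos: [0.5078, 0.1205, 0.1004]
tool_rot: [0.689, 0.161, 0.689, -0.161]
contact_force: [0.3, -0.2, 0.1]
gripper_width: 0.001
```

Call:
play_rows --pt "0.5 0 0 0 1" --pt "0.5 0 0 0 1"

```text
time: 5.58
tool_pos: [0.5078, 0.1205, 0.0999]
tool_rot: [0.689, 0.161, 0.689, -0.161]
contact_force: [-0.4, -0.1, -0.3]
gripper_width: 0.001
```

Call:
play_rows --pt "0.5 0 0 0 1" --pt "0.5 0 0 0 1"

```text
time: 5.82
tool_pos: [0.5079, 0.1205, 0.0995]
tool_rot: [0.689, 0.161, 0.689, -0.161]
contact_force: [0.2, 0.4, 1.2]
gripper_width: -0.002
```

```bash
python3 - <<'E'
from h import *
s=manip.state();print(s['time'],np.round(s['contact_force'],1),np.round(s['tool_pos'],4))
f=grab('wrist','w1.png');print(np.round(f['origin'],3))
E
```

```text
5.825 [0.2 0.4 1.2] [0.5079 0.1205 0.0995]
[0.435 0.156 0.269]
```

View pics/w1.png

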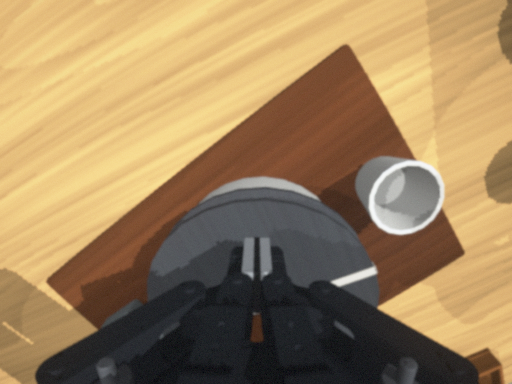

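The wrist view shows the fingertips over the rim at about (258,240), the mark at (355,277), and the cup clear at (400,195). I'll read the local rim height from this depth frame's geometry.

```bash
python3 - <<'E'
from h import *
f=grab('wrist');P=cloud(f);hsv=cv2.cvtColor(f['img'],cv2.COLOR_RGB2HSV)
C=np.array([.5625,.0975]);d=P[...,:2]-C;r=np.hypot(d[...,0],d[...,1]);a=np.degrees(np.arctan2(d[...,1],d[...,0]))
m=(P[...,2]>.088)&(P[...,2]<.112)&(r<.08)&(r>.045)&(hsv[...,2]<125)
dt=np.linalg.norm(P[...,:2]-[.508,.1205],axis=-1)
for lo in range(60,250,15):
    k=m&(a%360>=lo)&(a%360<lo+15)&(dt>.02)
    if k.sum()>5: print(lo,k.sum(),np.nanmedian(P[k],0).round(4))
E
```

```text
60 170 [0.5859 0.1685 0.1038]
75 338 [0.5752 0.1676 0.1042]
90 1011 [0.5539 0.1626 0.1046]
105 1125 [0.5383 0.1578 0.105 ]
120 1215 [0.5231 0.1492 0.105 ]
135 572 [0.5063 0.1429 0.1053]
150 91 [0.4887 0.1276 0.1048]
165 551 [0.4894 0.1026 0.1035]
180 1116 [0.4974 0.0894 0.1023]
195 1032 [0.5023 0.0735 0.101 ]
210 844 [0.5098 0.0576 0.0999]
225 351 [0.517  0.041  0.0987]
```

Call:
play_rows --pt "0.5 0 0 0 1" --pt "0.5 0 0 0 1"

```text
time: 6.18
tool_pos: [0.5079, 0.1205, 0.099]
tool_rot: [0.689, 0.161, 0.689, -0.161]
contact_force: [-0.9, 0.3, -0.5]
gripper_width: 0.002
```

Call:
play_rows --pt "0.5 0 0 0 1" --pt "0.5 0 0 0 1"

```text
time: 6.42
tool_pos: [0.5078, 0.1205, 0.0984]
tool_rot: [0.689, 0.161, 0.689, -0.161]
contact_force: [0.3, 0.4, -0.8]
gripper_width: -0.003
```

Call:
play_rows --pt "0.5 0 0 0 1" --pt "0.5 0 0 0 1"

```text
time: 6.68
tool_pos: [0.5078, 0.1205, 0.0979]
tool_rot: [0.689, 0.161, 0.689, -0.161]
contact_force: [0.4, 0.0, -0.1]
gripper_width: -0.001
```

Call:
play_rows --pt "0.5 0 0 0 1" --pt "0.5 0 0 0 1"

```text
time: 6.92
tool_pos: [0.5079, 0.1205, 0.0975]
tool_rot: [0.689, 0.161, 0.689, -0.161]
contact_force: [-0.1, 0.4, -1.3]
gripper_width: -0.0
```

Call:
play_rows --pt "0.5 0 0 0 1" --pt "0.5 0 0 0 1"

```text
time: 7.18
tool_pos: [0.5079, 0.1205, 0.097]
tool_rot: [0.689, 0.161, 0.689, -0.161]
contact_force: [-0.4, 0.3, -0.1]
gripper_width: 0.001
```

Call:
play_rows --pt "0.5 0 0 0 1" --pt "0.5 0 0 0 1"

```text
time: 7.42
tool_pos: [0.5079, 0.1205, 0.0965]
tool_rot: [0.689, 0.161, 0.689, -0.161]
contact_force: [0.8, 0.2, 1.2]
gripper_width: 0.002
```

```bash
python3 - <<'E'
from h import *
fs=grab('side');fc=grab('scene');fw=grab('wrist')
a=fs['img'][115:215,195:330];b=fc['img'][150:250,235:370]
out=np.vstack([cv2.resize(x,(400,296),interpolation=cv2.INTER_CUBIC) for x in(a,b)]);cv2.imwrite('pics/c2.png',out[:,:,::-1])
for n,f in(('side',fs),('scene',fc),('wrist',fw)):
    P=cloud(f);k=(np.abs(P[...,0]-.508)<.02)&(np.abs(P[...,1]-.1205)<.02)
    z=np.sort(P[k][:,2]);print(n,len(z),np.histogram(z,np.arange(.08,.2,.005)))
s=manip.state();print(s['ft_torque'],s['contact_force'])
E
```

```text
side 367 (array([ 1,  1,  0, 10, 84,  6,  0,  0,  3,  5,  9,  8, 12,  8,  8,  2,  1,
        6,  7,  3,  2,  7,  5]), array([0.08 , 0.085, 0.09 , 0.095, 0.1  , 0.105, 0.11 , 0.115, 0.12 ,
       0.125, 0.13 , 0.135, 0.14 , 0.145, 0.15 , 0.155, 0.16 , 0.165,
       0.17 , 0.175, 0.18 , 0.185, 0.19 , 0.195]))
scene 358 (array([ 0,  0,  0,  2,  7,  3,  0,  0,  1,  6,  6, 10, 13,  8, 15,  9, 11,
       13, 19, 25,  6,  7, 10]), array([0.08 , 0.085, 0.09 , 0.095, 0.1  , 0.105, 0.11 , 0.115, 0.12 ,
       0.125, 0.13 , 0.135, 0.14 , 0.145, 0.15 , 0.155, 0.16 , 0.165,
       0.17 , 0.175, 0.18 , 0.185, 0.19 , 0.195]))
wrist 14508 (array([  27,  157,    0,    1, 1950,  491,    0,    0,    0,   53,  204,
        253,  291,  291,  317,  211,  519,  634,  972, 1054,  507,  270,
        637]), array([0.08 , 0.085, 0.09 , 0.095, 0.1  , 0.105, 0.11 , 0.115, 0.12 ,
       0.125, 0.13 , 0.135, 0.14 , 0.145, 0.15 , 0.155, 0.16 , 0.165,
       0.17 , 0.175, 0.18 , 0.185, 0.19 , 0.195]))
[-0.03412874  0.02519684  0.02789281] [0.17811899 0.62736011 0.63951209]
```

View pics/c2.png

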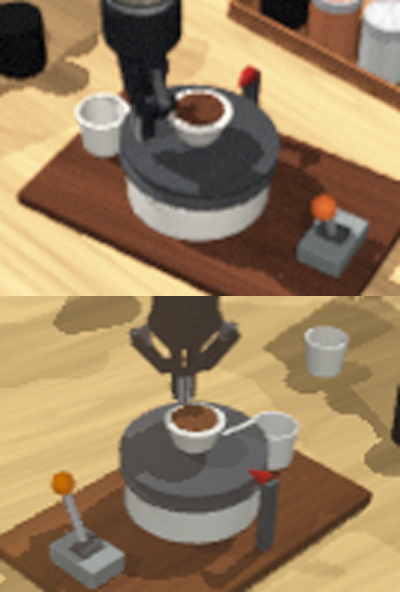

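Both views show the fingertip just over the rim: (244,162) in the side picture and (297,184) in the scene picture, where it may be partly behind the hopper. I'll triangulate its true height.

```bash
python3 - <<'E'
from h import *
L=[]
for n,px in(('side',(244,162)),('scene',(297,184)),('wrist',(258,240))):
    f=grab(n);K=np.array([[f['fx'],0,f['cx']],[0,f['fy'],f['cy']],[0,0,1.]])
    p=cv2.undistortPoints(np.array([[px]],float),K,np.array([f['k1'],0,0,0.]))[0,0]
    d=rot(f['rotation'])@[p[0],-p[1],-1];d/=np.linalg.norm(d);o=np.array(f['origin'])
    L.append((o,d)); P=cloud(f)
    # point on ray nearest the vertical line through the TCP
    t=((np.array([.508,.1205])-o[:2])@d[:2])/(d[:2]@d[:2]);print(n,'ray@tcp',(o+t*d).round(4))
    for dv in range(-14,9,2): print('   ',dv,P[px[1]+dv,px[0]].round(3))
A=sum(np.eye(3)-np.outer(d,d) for o,d in L);b=sum((np.eye(3)-np.outer(d,d))@o for o,d in L)
print(np.linalg.solve(A,b))
E
```

```text
side ray@tcp [0.5073 0.1212 0.1167]
    -14 [0.496 0.108 0.187]
    -12 [0.477 0.089 0.203]
    -10 [0.475 0.087 0.197]
    -8 [0.478 0.09  0.186]
    -6 [0.485 0.098 0.169]
    -4 [0.497 0.111 0.146]
    -2 [0.498 0.111 0.137]
    0 [0.504 0.118 0.121]
    2 [0.511 0.125 0.104]
    4 [0.506 0.121 0.101]
    6 [0.501 0.116 0.099]
    8 [0.495 0.11  0.1  ]
scene ray@tcp [0.51   0.1232 0.126 ]
    -14 [ 0.267  0.3   -0.003]
    -12 [0.501 0.128 0.168]
    -10 [0.506 0.125 0.164]
    -8 [0.512 0.121 0.16 ]
    -6 [0.519 0.116 0.158]
    -4 [0.515 0.119 0.147]
    -2 [0.522 0.114 0.144]
    0 [0.517 0.118 0.132]
    2 [0.535 0.105 0.138]
    4 [0.538 0.103 0.133]
    6 [0.553 0.092 0.137]
    8 [0.564 0.085 0.138]
wrist ray@tcp [0.5084 0.1213 0.1089]
    -14 [0.502 0.124 0.104]
    -12 [0.503 0.124 0.104]
    -10 [0.504 0.124 0.105]
    -8 [0.506 0.123 0.103]
    -6 [0.507 0.122 0.104]
    -4 [0.509 0.121 0.103]
    -2 [0.498 0.126 0.129]
    0 [0.498 0.126 0.131]
    2 [0.498 0.126 0.134]
    4 [0.498 0.126 0.135]
    6 [0.498 0.126 0.138]
    8 [0.498 0.126 0.139]
[0.50506777 0.12342042 0.11986234]
```

The cameras put the fingertip at roughly z = 0.117 or higher, over a rim at 0.104. So there is still a gap of a centimetre or more, although the state reports 0.0965. I'll carry on down by feel.

Call:
play_rows --pt "2 0 0 0 1" --pt "4 0 0 0 1" --pt "4 0 0 0 1"

```text
time: 8.1
tool_pos: [0.5076, 0.1205, 0.0922]
tool_rot: [0.688, 0.161, 0.689, -0.161]
contact_force: [-0.3, -0.7, 0.1]
gripper_width: -0.004
```

```bash
python3 - <<'E'
from h import *
s=manip.state();print(s['time'],np.round(s['contact_force'],1),np.round(s['tool_pos'],4))
f=grab('side');P=cloud(f)
for u in range(238,250): print(u,[ (round(float(P[v,u,2]),3)) for v in range(150,176,2)])
f=grab('wrist','w2.png')
P=cloud(f)
for v in range(226,262,3): print(v,[round(float(P[v,u,2]),3) for u in (244,250,257,264,270)])
E
```

```text
8.1 [-0.3 -0.7  0.1] [0.5076 0.1205 0.0922]
238 [0.163, 0.104, 0.101, 0.105, 0.104, 0.105, 0.102, 0.103, 0.104, 0.104, 0.101, 0.086, 0.081]
239 [0.167, 0.158, 0.15, 0.104, 0.104, 0.101, 0.104, 0.101, 0.102, 0.102, 0.099, 0.097, 0.084]
240 [0.181, 0.167, 0.16, 0.147, 0.141, 0.131, 0.119, 0.104, 0.105, nan, 0.101, 0.101, 0.088]
241 [0.184, 0.172, 0.165, 0.151, 0.142, 0.134, 0.126, 0.103, 0.103, 0.103, 0.103, 0.102, 0.087]
242 [0.179, 0.173, 0.174, 0.168, 0.146, 0.135, 0.122, 0.103, 0.102, 0.103, 0.101, 0.106, 0.098]
243 [0.177, 0.17, 0.181, 0.174, 0.145, 0.141, 0.128, 0.102, 0.102, 0.106, 0.101, 0.102, 0.103]
244 [0.204, 0.198, 0.189, 0.183, 0.143, 0.137, 0.128, 0.102, 0.101, 0.102, 0.102, 0.103, 0.102]
245 [0.203, 0.209, 0.198, 0.181, 0.146, 0.137, 0.128, 0.101, 0.102, 0.101, 0.099, 0.098, 0.1]
246 [0.211, 0.209, 0.204, 0.166, 0.146, 0.137, 0.129, 0.102, 0.101, 0.1, 0.099, 0.099, 0.1]
247 [0.211, 0.208, 0.2, 0.168, 0.136, 0.126, 0.118, 0.099, 0.104, 0.102, 0.101, 0.101, 0.103]
248 [0.213, 0.21, 0.199, 0.167, 0.103, 0.103, 0.103, 0.103, 0.103, 0.101, 0.101, 0.099, 0.1]
249 [0.21, 0.207, 0.194, 0.166, 0.101, 0.102, 0.1, 0.101, 0.104, 0.102, 0.101, 0.102, 0.103]
226 [0.104, 0.105, 0.105, 0.104, 0.104]
229 [0.104, 0.104, 0.105, 0.106, 0.105]
232 [0.103, 0.104, 0.104, 0.105, 0.105]
235 [0.103, 0.103, 0.104, 0.104, 0.105]
238 [0.103, 0.124, 0.124, 0.124, 0.104]
241 [0.128, 0.127, 0.127, 0.126, 0.103]
244 [0.13, 0.131, 0.132, 0.131, 0.104]
247 [0.134, 0.133, 0.134, 0.134, 0.127]
250 [0.137, 0.137, 0.136, 0.137, 0.13]
253 [0.14, 0.139, 0.14, 0.14, 0.14]
256 [0.142, 0.142, 0.142, 0.142, 0.144]
259 [0.146, 0.146, 0.145, 0.146, 0.145]
```

View pics/w2.png

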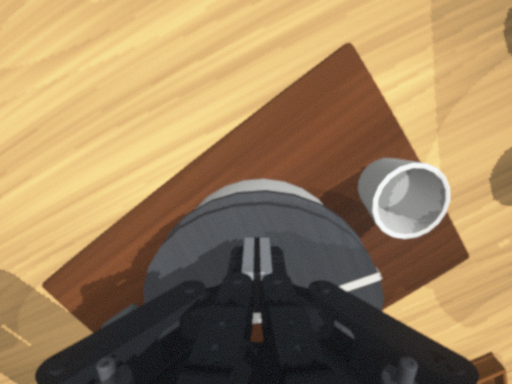

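The wrist depth puts the tip at 0.124 over a rim at 0.104, so the tip sits about 30 mm above the reported TCP. I'll keep going down in stages.

Call:
play_rows --pt "3 0 0 0 1" --pt "6 0 0 0 1" --pt "8 0 0 0 1" --pt "8 0 0 0 1"

```text
time: 8.7
tool_pos: [0.5077, 0.1205, 0.0842]
tool_rot: [0.688, 0.161, 0.689, -0.161]
contact_force: [-0.7, 0.4, -0.8]
gripper_width: -0.001
```

```bash
python3 - <<'E'
from h import *
s=manip.state();print(s['time'],np.round(s['contact_force'],1),np.round(s['tool_pos'],4))
f=grab('side');P=cloud(f)
for u in range(241,248,2): print(u,[ (round(float(P[v,u,2]),3)) for v in range(156,176,1)])
P=cloud(grab('wrist'))
for v in range(229,245,2): print(v,[round(float(P[v,u,2]),3) for u in (244,250,257,264,270)])
E
```

```text
8.7 [-0.7  0.4 -0.8] [0.5077 0.1205 0.0842]
241 [0.158, 0.154, 0.14, 0.138, 0.135, 0.131, 0.128, 0.124, 0.117, 0.115, 0.105, 0.101, 0.099, 0.104, 0.101, 0.103, 0.102, 0.101, 0.089, 0.086]
243 [0.172, 0.17, 0.166, 0.16, 0.138, 0.136, 0.131, 0.127, 0.121, 0.119, 0.102, 0.102, 0.1, 0.102, 0.102, 0.103, 0.105, 0.101, 0.101, 0.098]
245 [0.189, 0.184, 0.175, 0.155, 0.137, 0.132, 0.13, 0.125, 0.121, 0.108, 0.103, 0.101, 0.101, 0.104, 0.101, 0.101, 0.103, 0.104, 0.1, 0.102]
247 [0.196, 0.182, 0.16, 0.133, 0.127, 0.124, 0.121, 0.122, 0.108, 0.1, 0.102, 0.103, 0.102, 0.101, 0.103, 0.103, 0.1, 0.1, 0.098, 0.1]
229 [0.103, 0.104, 0.105, 0.105, 0.106]
231 [0.103, 0.104, 0.104, 0.104, 0.105]
233 [0.105, 0.103, 0.104, 0.105, 0.104]
235 [0.104, 0.103, 0.104, 0.104, 0.105]
237 [0.104, 0.103, 0.105, 0.103, 0.105]
239 [0.105, 0.116, 0.118, 0.119, 0.105]
241 [0.12, 0.12, 0.119, 0.12, 0.105]
243 [0.122, 0.122, 0.122, 0.122, 0.104]
```

Call:
play_rows --pt "3 0 0 0 1" --pt "6 0 0 0 1" --pt "7 0 0 0 1" --pt "7 0 0 0 1"

```text
time: 9.3
tool_pos: [0.5079, 0.1205, 0.0776]
tool_rot: [0.689, 0.161, 0.689, -0.161]
contact_force: [-1.6, -0.0, 1.1]
gripper_width: -0.005
```

Call:
play_rows --pt "0.6 0 0 0 1" --pt "0.6 0 0 0 1"

```text
time: 9.55
tool_pos: [0.5079, 0.1206, 0.0773]
tool_rot: [0.689, 0.161, 0.689, -0.161]
contact_force: [-1.8, -0.2, 3.1]
gripper_width: 0.001
```

Call:
play_rows --pt "0.5 0 0 0 1" --pt "0.5 0 0 0 1"

```text
time: 9.8
tool_pos: [0.5079, 0.1206, 0.077]
tool_rot: [0.689, 0.161, 0.689, -0.161]
contact_force: [-2.2, -0.8, 5.4]
gripper_width: 0.003
```

Contact shows as a sideways push away from the hopper (Fx −1.8), and the depth says the tip is still about 5 mm above the rim. So this is probably the finger body against the hopper. I'll lift and move 9 mm outward.

Call:
play_rows --pt "-4 0 0 0 1" --pt "-5 0 -5 0 1" --pt "-5 0 -9 0 1" --pt "-5 0 -9 0 1"

```text
time: 10.3
tool_pos: [0.4993, 0.1246, 0.081]
tool_rot: [0.688, 0.161, 0.689, -0.161]
contact_force: [0.2, -0.3, 0.4]
gripper_width: 0.001
```

Call:
play_rows --pt "2 0 0 0 1" --pt "3.5 0 0 0 1" --pt "3.5 0 0 0 1"

```text
time: 10.68
tool_pos: [0.4999, 0.1245, 0.0781]
tool_rot: [0.689, 0.161, 0.689, -0.161]
contact_force: [-1.0, 0.0, 1.6]
gripper_width: -0.001
```

Call:
play_rows --pt "0.6 0 0 0 1" --pt "0.6 0 0 0 1"

```text
time: 10.92
tool_pos: [0.4999, 0.1246, 0.0777]
tool_rot: [0.689, 0.161, 0.689, -0.161]
contact_force: [-2.8, -0.5, 3.7]
gripper_width: 0.0
```

Call:
play_rows --pt "0.6 0 0 0 1" --pt "0.6 0 0 0 1"

```text
time: 11.18
tool_pos: [0.4999, 0.1246, 0.0774]
tool_rot: [0.689, 0.161, 0.689, -0.161]
contact_force: [-3.7, -0.9, 6.1]
gripper_width: 0.001
```

Moving outward raised the contact height by only about 0.7 mm, which matches the rim's slope. So this is the rim, with a compliance of about 4 N/mm. I'll press up to about 11 N and start dragging clockwise, with the tool turning along.

Call:
play_rows --pt "0.8 0 0 0 1" --pt "1.4 0 0 0 1" --pt "1.4 0 0 0 1"

```text
time: 11.55
tool_pos: [0.4998, 0.1248, 0.0768]
tool_rot: [0.688, 0.161, 0.689, -0.161]
contact_force: [-5.3, 0.9, 10.7]
gripper_width: -0.002
```

Call:
play_rows --pt "0 3 0.1 0.044 1" --pt "0 5.9 0.3 0.087 1" --pt "0 5.9 0.3 0.087 1"

```text
time: 11.92
tool_pos: [0.5026, 0.1303, 0.0768]
tool_rot: [0.68, 0.191, 0.681, -0.19]
contact_force: [-7.1, 0.4, 10.7]
gripper_width: 0.004
```

```bash
cat >> h.py <<'E'
def mark(C=np.array([.5625,.0975])):
    out=[]
    for n in('wrist','side','scene'):
        f=grab(n);P=cloud(f);hsv=cv2.cvtColor(f['img'],cv2.COLOR_RGB2HSV)
        d=P[...,:2]-C;r=np.hypot(d[...,0],d[...,1]);a=np.degrees(np.arctan2(d[...,1],d[...,0]))
        w=(P[...,2]>.092)&(P[...,2]<.11)&(r<.08)&(r>.045)&(hsv[...,2]>135)&(hsv[...,1]<60)
        n_,lab,st,ct=cv2.connectedComponentsWithStats(w.astype(np.uint8))
        for i in np.argsort(-st[1:,4])[:3]+1:
            if st[i,4]>8:
                k=lab==i; q=d[k]; 
                v=np.linalg.eigh(np.cov(q.T))[1][:,1]; out.append((n,int(st[i,4]),round(float(np.median(a[k])),1),'r',r[k].min().round(3),r[k].max().round(3),'px',ct[i].round(0)))
    for o in out: print(*o)
E
python3 - <<'E'
from h import *
mark()
E
```

```text
wrist 59 82.7 r 0.075 0.08 px [376. 304.]
side 24 35.7 r 0.054 0.079 px [264. 147.]
side 12 81.7 r 0.056 0.075 px [249. 150.]
scene 18 80.7 r 0.045 0.076 px [316. 195.]
```

The mark moved with the finger: about 86° to about 81.5° for 5° commanded. Continuing, with a slight outward bias to relieve the radial force.

Call:
play_rows --pt "0 3 -0.3 0.044 1" --pt "0 5.9 -0.5 0.087 1" --pt "0 8.9 -0.2 0.131 1" --pt "0 11.8 0.2 0.175 1" --pt "0 11.8 0.2 0.175 1"

```text
time: 12.7
tool_pos: [0.5094, 0.1405, 0.0772]
tool_rot: [0.662, 0.25, 0.662, -0.249]
contact_force: [-5.0, 1.6, 10.8]
gripper_width: -0.005
```

```bash
python3 - <<'E'
from h import *
mark()
E
```

```text
wrist 59 72.4 r 0.075 0.08 px [376. 304.]
side 21 32.0 r 0.056 0.08 px [266. 147.]
side 10 72.8 r 0.063 0.076 px [251. 147.]
scene 20 72.9 r 0.047 0.078 px [317. 197.]
```

It tracks well: the mark is at about 72.6°. Continuing.

Call:
play_rows --pt "0 3 0.1 0.044 1" --pt "0 5.9 0.3 0.087 1" --pt "0 8.9 0.6 0.131 1" --pt "0 11.8 1.0 0.175 1" --pt "0 14.7 1.6 0.218 1" --pt "0 17.6 2.3 0.262 1"

```text
time: 13.6
tool_pos: [0.5226, 0.153, 0.0774]
tool_rot: [0.623, 0.335, 0.624, -0.333]
contact_force: [-7.2, 3.1, 12.8]
gripper_width: -0.003
```

Call:
play_rows --pt "-0.1 3 0.1 0.044 1" --pt "-0.2 5.9 0.2 0.087 1" --pt "-0.3 8.9 0.4 0.131 1" --pt "-0.4 11.8 0.8 0.175 1" --pt "-0.4 14.7 1.3 0.218 1" --pt "-0.4 17.6 2.0 0.262 1"

```text
time: 14.35
tool_pos: [0.5387, 0.1613, 0.0777]
tool_rot: [0.574, 0.414, 0.575, -0.411]
contact_force: [-4.7, 5.4, 9.9]
gripper_width: 0.002
```

```bash
python3 - <<'E'
from h import *
mark()
E
```

```text
wrist 74 42.7 r 0.074 0.08 px [374. 302.]
wrist 9 107.0 r 0.079 0.079 px [265. 238.]
scene 18 42.9 r 0.046 0.079 px [319. 202.]
```

Call:
play_rows --pt "0.2 3 0.1 0.044 1" --pt "0.2 5.9 0.2 0.087 1" --pt "0.2 8.9 0.5 0.131 1" --pt "0.2 11.8 0.9 0.175 1" --pt "0.2 14.7 1.5 0.218 1" --pt "0.2 17.6 2.2 0.262 1"

```text
time: 15.25
tool_pos: [0.5567, 0.1651, 0.0778]
tool_rot: [0.515, 0.486, 0.516, -0.482]
contact_force: [-3.7, 5.4, 10.6]
gripper_width: 0.001
```

```bash
python3 - <<'E'
from h import *
mark()
for n in('scene','side','wrist'):
    f=grab(n,n+'3.png');P=cloud(f);hsv=cv2.cvtColor(f['img'],cv2.COLOR_RGB2HSV);H=hsv[...,0]
    k=((H<6)|(H>174))&(hsv[...,1]>150)&(hsv[...,2]>80)&(P[...,2]>.103)&(P[...,2]<.125)&(np.hypot(P[...,0]-.653,P[...,1]-.115)<.04)
    if k.sum(): print(n,k.sum(),P[k].mean(0).round(4),'tip',P[k][np.argmin(P[k][:,0])].round(4))
E
```

```text
wrist 81 27.5 r 0.073 0.08 px [372. 301.]
wrist 9 98.3 r 0.078 0.079 px [248. 238.]
scene 14 26.6 r 0.045 0.079 px [317. 205.]
scene 24 [0.6654 0.1149 0.1142] tip [0.6523 0.1132 0.1085]
side 24 [0.6603 0.1141 0.1135] tip [0.6482 0.1134 0.1102]
wrist 485 [0.665  0.1223 0.1142] tip [0.6553 0.1201 0.109 ]
```

Call:
play_rows --pt "0.1 3 0.1 0.044 1" --pt "0.1 5.9 0.2 0.087 1" --pt "0.1 8.9 0.5 0.131 1" --pt "0.1 11.8 0.9 0.175 1" --pt "0.1 14.7 1.5 0.218 1" --pt "0.1 17.6 2.2 0.262 1" --pt "0.1 17.6 2.2 0.262 1"

```text
time: 16.42
tool_pos: [0.5751, 0.1638, 0.0778]
tool_rot: [0.448, 0.549, 0.448, -0.545]
contact_force: [0.2, 4.1, 9.4]
gripper_width: -0.001
```

```bash
cat > rel.py <<'E'
from h import *
from scipy.optimize import least_squares
import sys
out=[]
for n in('scene','side','wrist'):
    f=grab(n);P=cloud(f);hsv=cv2.cvtColor(f['img'],cv2.COLOR_RGB2HSV);H,S,V=[hsv[...,i] for i in range(3)];z=P[...,2]
    R=np.hypot(P[...,0]-.5625,P[...,1]-.0975)
    m=((z>.09)&(z<.112)&(R<.1)&(V<125)&(S<70)).astype(np.uint8)
    m=cv2.morphologyEx(m,cv2.MORPH_OPEN,np.ones((3,3)))
    q=P[m>0][:,:2];a=np.arctan2(q[:,1]-.0975,q[:,0]-.5625)
    bins=((a+np.pi)/(2*np.pi)*72).astype(int);E=[]
    for b in range(72):
        s=q[bins==b]
        if len(s)>3: E.append(s[np.argsort(np.hypot(*(s-[.5625,.0975]).T))[-1]])
    E=np.array(E);E=E[np.hypot(*(E-[.5625,.0975]).T)>.075]
    C=least_squares(lambda c:np.hypot(*(E-c).T)-.085,[.5625,.0975],loss='soft_l1',f_scale=.001).x
    k=((H<6)|(H>174))&(S>150)&(V>80)&(z>.103)&(z<.125)&(np.hypot(P[...,0]-.653,P[...,1]-.115)<.04)
    ph=P[k].mean(0)[:2] if k.sum()>3 else np.full(2,np.nan)
    d=P[...,:2]-C;r=np.hypot(d[...,0],d[...,1]);an=np.degrees(np.arctan2(d[...,1],d[...,0]))
    pa=np.degrees(np.arctan2(*(ph-C)[::-1]))
    w=(z>.09)&(z<.112)&(r<.084)&(r>.045)&(V>135)&(S<60)&(np.abs(an-pa)<25)
    ma=np.median(an[w]) if w.any() else np.nan
    print(n,'C',C.round(4),len(E),'pointer',np.round(pa,1),k.sum(),'mark',np.round(ma,1),w.sum(),'diff',np.round(ma-pa,1))
E
python3 rel.py
```

```text
scene C [0.5645 0.098 ] 49 pointer 9.4 23 mark 11.2 16 diff 1.8
side C [0.5593 0.0972] 58 pointer 9.2 24 mark 12.2 13 diff 3.0
wrist C [0.5627 0.0963] 31 pointer 13.2 1088 mark 12.9 140 diff -0.3
```

```bash
python3 - <<'E'
from h import *
w=grab('wrist')['img'];s=grab('scene')['img'][175:245,270:350];d=grab('side')['img'][120:190,220:300]
sm=np.hstack([cv2.resize(x,(320,280),interpolation=cv2.INTER_CUBIC) for x in(s,d)])
out=np.vstack([sm,cv2.resize(w[220:384,270:512],(640,434),interpolation=cv2.INTER_CUBIC)[:320]])
cv2.imwrite('pics/c3.png',out[:,:,::-1])
E
```

```text
(no output)
```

View pics/c3.png

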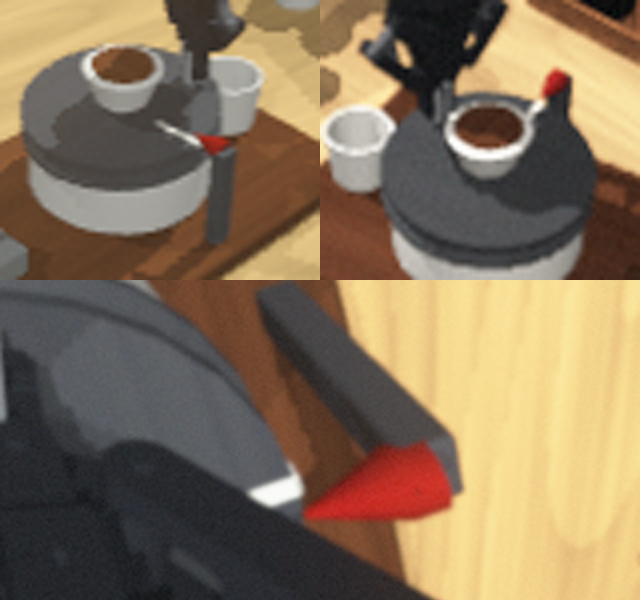

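In the wrist crop the mark ends at (295,490), just above the pointer tip at (305,515). The scene crop shows the mark running nearly into the pointer tip. Allowing for which side of the cone each camera sees, about 1.5° remains, so I'll nudge by that, then lift straight up and check.

Call:
play_rows --pt "0.2 1.0 0 0.015 1" --pt "0.2 1.8 0 0.027 1" --pt "0.2 1.8 0 0.027 1"

```text
time: 17.1
tool_pos: [0.5768, 0.1635, 0.0777]
tool_rot: [0.441, 0.555, 0.441, -0.551]
contact_force: [-1.7, 5.6, 8.2]
gripper_width: 0.002
```

Call:
play_rows --pt "-5 0 0 0 1" --pt "-30 0 0 0 1" --pt "-80 0 0 0 1" --pt "-130 0 0 0 1" --pt "-130 0 0 0 1"

```text
time: 17.73
tool_pos: [0.578, 0.1617, 0.2108]
tool_rot: [0.443, 0.556, 0.439, -0.55]
contact_force: [-0.2, 0.1, 0.3]
gripper_width: -0.004
```

```bash
python3 rel.py; python3 - <<'E'
from h import *
s=manip.state();print(np.round(rot(s['tool_rot']),3),np.round(s['joint_pos'],2),s['contact_force'])
f=grab('wrist');R=rot(f['rotation']);print(np.round(f['origin'],3),np.round(R,2))
E
```

```text
scene C [0.5646 0.0965] 54 pointer 10.4 23 mark 13.2 20 diff 2.8
side C [0.5603 0.0968] 61 pointer 9.7 25 mark 12.5 23 diff 2.8
wrist C [0.5626 0.0964] 56 pointer 12.4 357 mark 11.2 238 diff -1.2
[[-0.002  0.975 -0.223]
 [-0.001 -0.223 -0.975]
 [-1.    -0.002  0.001]] [ 0.15 -0.01  1.68 -0.    1.47  0.37] [-0.54956247 -0.25391181 -0.34020228]
[0.592 0.24  0.373] [[ 0.97  0.21  0.07]
 [-0.22  0.92  0.31]
 [-0.   -0.32  0.95]]
```

The estimates disagree by ±2–3°, depending on which side of the cone each camera sees. I'll put the wrist camera over the pointer line for an unbiased look. It's on the way to the brake anyway.

Call:
play_rows --pt "0 25 38 0 1" --pt "0 50 77 0 1" --pt "0 76 116 0 1" --pt "0 76 116 0 1"

```text
time: 18.42
tool_pos: [0.6227, 0.0288, 0.2024]
tool_rot: [-0.439, -0.553, -0.44, 0.555]
contact_force: [-0.8, -0.2, 0.6]
gripper_width: -0.003
```

```bash
python3 rel.py; python3 - <<'E'
from h import *
f=grab('wrist','w4.png');np.savez('w4.npz',P=cloud(f),img=f['img']);print(np.round(f['origin'],3))
E
```

```text
scene C [0.5646 0.0967] 57 pointer 10.1 24 mark 12.1 19 diff 2.1
side C [0.5599 0.0968] 62 pointer 9.7 24 mark 12.1 21 diff 2.4
wrist C [0.5631 0.0965] 72 pointer 11.2 465 mark 11.0 343 diff -0.1
[0.641 0.111 0.373]
```

View pics/w4.png

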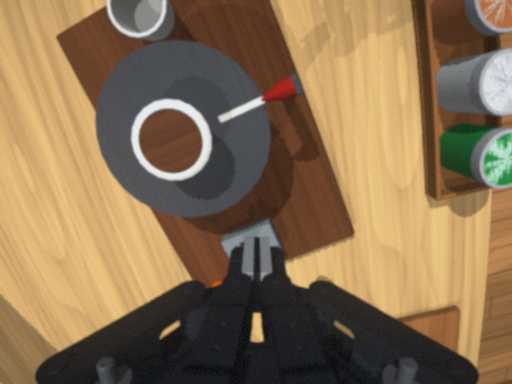

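The wrist picture shows the mark running from (219,120) to (264,100), meeting the pointer tip at (264,99), with the cone axis in line. The wrist estimate, from straight above, gives −0.1°. I'll accept that. Now the brake: go to the −x side of the knob, level the tool with the mill, and descend.

Call:
play_rows --pt "0 -28 44 -0.14 1" --pt "0 -57 88 -0.28 1" --pt "0 -85 131 -0.41 1" --pt "0 -85 131 -0.41 1" --pt "0 -85 131 -0.41 1"

```text
time: 19.25
tool_pos: [0.5112, -0.0763, 0.2053]
tool_rot: [0.544, 0.452, 0.544, -0.451]
contact_force: [0.6, 0.2, -0.0]
gripper_width: -0.0
```

```bash
python3 - <<'E'
from h import *
s=manip.state();print(np.round(rot(s['tool_rot']),3),np.round(s['joint_pos'],2),s['tool_pos'])
f=grab('wrist','w5.png');P=cloud(f);hsv=cv2.cvtColor(f['img'],cv2.COLOR_RGB2HSV)
k=(hsv[...,0]>5)&(hsv[...,0]<18)&(hsv[...,1]>180)&(hsv[...,2]>150)&(P[...,2]>.09)&(P[...,2]<.15)
print(k.sum(),P[k].mean(0) if k.any() else '')
E
```

```text
[[ 0.001  0.983  0.184]
 [ 0.     0.184 -0.983]
 [-1.     0.001 -0.   ]] [-0.29 -0.21  1.86  0.    1.49 -0.48] [ 0.51122492 -0.07629135  0.20534166]
459 [ 0.55611208 -0.06847795  0.12297682]
```

View pics/w5.png

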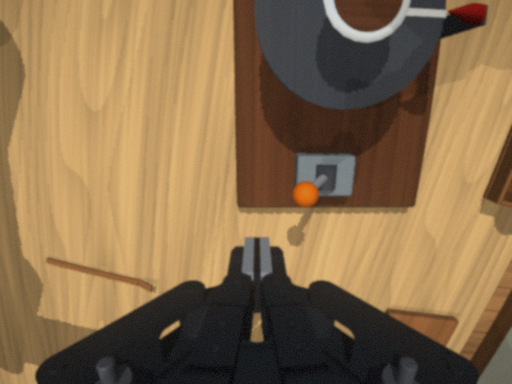

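The tool is square to the mill, with the knob (306,195) 45 mm ahead along tool +y. The mark (427,13) and pointer tip (447,14) line up along the mill's x. Descend and push along +y.

Call:
play_rows --pt "40 0 0 0 1" --pt "80 0 0 0 1" --pt "120 0 0 0 1" --pt "138 0 0 0 1" --pt "138 0 0 0 1"

```text
time: 19.92
tool_pos: [0.5106, -0.0763, 0.0661]
tool_rot: [0.543, 0.451, 0.545, -0.452]
contact_force: [0.7, 0.1, -0.2]
gripper_width: -0.002
```

Call:
play_rows --pt "0 10 0 0 1" --pt "0 20 0 0 1" --pt "0 30 0 0 1" --pt "0 40 0 0 1" --pt "0 50 0 0 1" --pt "0 60 0 0 1" --pt "0 70 0 0 1" --pt "0 80 0 0 1"

```text
time: 20.92
tool_pos: [0.5901, -0.0623, 0.0669]
tool_rot: [0.544, 0.452, 0.544, -0.452]
contact_force: [-0.6, -0.6, -0.5]
gripper_width: 0.002
```

Call:
play_rows --pt "0 4 0 0 1" --pt "0 7 0 0 1" --pt "0 7 0 0 1"

```text
time: 21.3
tool_pos: [0.5967, -0.0611, 0.0672]
tool_rot: [0.544, 0.452, 0.544, -0.452]
contact_force: [-0.1, 0.3, 0.0]
gripper_width: -0.003
```

```bash
cat > knob.py <<'E'
from h import *
for n in ('scene','side'):
    f=grab(n);P=cloud(f);hsv=cv2.cvtColor(f['img'],cv2.COLOR_RGB2HSV)
    k=(hsv[...,0]>5)&(hsv[...,0]<18)&(hsv[...,1]>180)&(hsv[...,2]>150)&(P[...,2]>.09)&(P[...,2]<.16)&(np.hypot(P[...,0]-.59,P[...,1]+.065)<.09)
    p=P[k].mean(0) if k.any() else np.full(3,np.nan)
    print(n,k.sum(),p.round(4),'mill x from pivot mm',round(1e3*((p[0]-.5926)*.983+(p[1]+.0647)*.182),1))
E
python3 knob.py
```

```text
scene 50 [ 0.6298 -0.0612  0.1214] mill x from pivot mm 37.2
side 17 [ 0.6194 -0.068   0.1199] mill x from pivot mm 25.7
```

The knob has moved 67 of 77 mm. Keep pushing to the stop.

Call:
play_rows --pt "0 4 0 0 1" --pt "0 7 0 0 1" --pt "0 9 0 0 1" --pt "0 9 0 0 1"

```text
time: 21.9
tool_pos: [0.6048, -0.0596, 0.067]
tool_rot: [0.544, 0.451, 0.545, -0.452]
contact_force: [-3.7, 0.3, 1.4]
gripper_width: -0.0
```

Call:
play_rows --pt "0 1 0 0 1" --pt "0 1 0 0 1"

```text
time: 22.15
tool_pos: [0.6049, -0.0596, 0.067]
tool_rot: [0.543, 0.451, 0.545, -0.453]
contact_force: [-7.7, -0.9, 3.0]
gripper_width: 0.003
```

```bash
python3 knob.py
```

```text
scene 49 [ 0.6377 -0.0599  0.1182] mill x from pivot mm 45.2
side 16 [ 0.6266 -0.0661  0.1171] mill x from pivot mm 33.2
```

It's at the stop: position stalled and force rising. Back off, rise, and check the final state with the wrist camera over the mill.

Call:
play_rows --pt "0 -10 0 0 1" --pt "0 -30 0 0 1" --pt "-40 -30 0 0 1" --pt "-90 -30 0 0 1" --pt "-140 -30 0 0 1" --pt "-150 -20 30 0 1" --pt "-150 0 60 0 1" --pt "-150 0 60 0 1"

```text
time: 23.25
tool_pos: [0.6186, -0.1198, 0.2175]
tool_rot: [0.544, 0.453, 0.543, -0.452]
contact_force: [0.2, -0.4, -0.0]
gripper_width: 0.002
```

```bash
python3 knob.py; python3 rel.py; python3 - <<'E'
from h import *
grab('wrist','w6.png'); s=manip.state(); print(s['time'],s['contact_force'].round(1) if hasattr(s['contact_force'],'round') else s['contact_force'],s['tool_pos'])
E
```

```text
scene 47 [ 0.6369 -0.0597  0.1173] mill x from pivot mm 44.5
side 35 [ 0.6232 -0.0612  0.1167] mill x from pivot mm 30.7
scene C [0.5641 0.0976] 56 pointer 9.3 24 mark 12.1 21 diff 2.9
side C [0.56   0.0969] 62 pointer 9.5 25 mark 11.7 23 diff 2.2
wrist C [0.5632 0.0967] 22 pointer nan 0 mark nan 0 diff nan
23.55 [-0.3  1.1 -0.4] [ 0.61705057 -0.11760781  0.2171463 ]
```

View pics/w6.png

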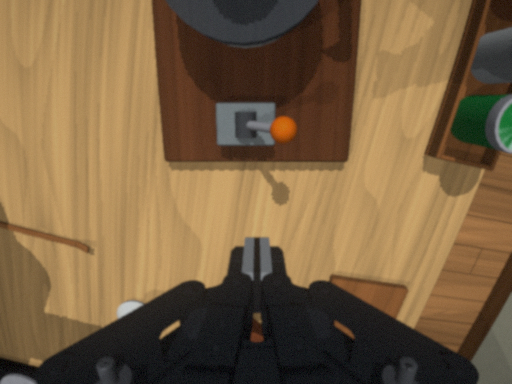

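The lever is fully over, with the knob at (283,129) leaning to the mill's +x. I'll do one finer check of mark against pointer from the saved overhead frame.

```bash
python3 - <<'E'
from h import *
d=np.load('w4.npz');P=d['P'];hsv=cv2.cvtColor(d['img'],cv2.COLOR_RGB2HSV);H,S,V=[hsv[...,i] for i in range(3)];z=P[...,2]
C=np.array([.5631,.0965]);D=P[...,:2]-C;r=np.hypot(D[...,0],D[...,1]);an=np.degrees(np.arctan2(D[...,1],D[...,0]))
w=(z>.09)&(z<.112)&(r<.082)&(r>.046)&(V>135)&(S<60)&(abs(an-11)<15)
for lo in(.046,.055,.064,.073):
    k=w&(r>=lo)&(r<lo+.009);print('mark',lo,k.sum(),np.median(an[k]).round(2),'lateral mm',(1e3*(D[k]@[-.185,.983])).mean().round(2))
k=((H<6)|(H>174))&(S>150)&(V>80)&(z>.1)&(z<.13)&(r>.07)&(r<.13)
for lo in np.arange(.080,.115,.005):
    q=k&(r>=lo)&(r<lo+.005)
    if q.sum():
        l=1e3*(D[q]@[-.185,.983]);print('red',lo.round(3),q.sum(),'lat mid',((l.min()+l.max())/2).round(2),'ang',np.degrees(np.arctan2(*D[q].mean(0)[::-1])).round(2),P[q][:,2].mean().round(4))
# hopper ring centre
h=(z>.13)&(z<.145)&(r<.05);print('hopper',cv2.minEnclosingCircle(P[h][:,:2].astype(np.float32)))
b=(z>.014)&(z<.026)&(S>80)&(V<130)&(np.hypot(P[...,0]-.56,P[...,1]-.06)<.25);print(cv2.minAreaRect(P[b][:,:2].astype(np.float32)))
E
```

```text
mark 0.046 78 10.81 lateral mm 0.17
mark 0.055 79 11.08 lateral mm 0.49
mark 0.064 82 11.15 lateral mm 0.5
mark 0.073 84 11.03 lateral mm 0.47
red 0.08 2 lat mid 0.83 ang 11.22 0.1125
red 0.085 34 lat mid 0.63 ang 11.04 0.1128
red 0.09 61 lat mid 0.66 ang 10.99 0.114
red 0.095 87 lat mid 0.46 ang 11.14 0.1154
red 0.1 111 lat mid 1.06 ang 11.24 0.1168
red 0.105 118 lat mid 1.02 ang 11.2 0.1176
red 0.11 49 lat mid 0.8 ang 11.34 0.1174
hopper ((0.5631638169288635, 0.09770994633436203), 0.03433426097035408)
((0.5805090665817261, 0.07710881531238556), (0.2429400235414505, 0.3821174204349518), 10.412741661071777)
```

From overhead, the mark is at 11.05° and the pointer at 11.1°, so they are aligned. Handing in.

```bash
python3 - <<'E'
from plant import manip
print(manip.job_done())
E
```

```text
the job is handed in; nothing more can be done
None
```

The tea mill is parked. The mark faces the pointer and the brake lever is fully over. I handed the job in at about 23.6 s of the 72 s, with the arm clear of everything.

- **Pulley:** I turned it clockwise about 75° by pressing a closed fingertip on the rim. Force readings at the end of each move stayed between 8 and 13 N during the drag, under the 20 N limit. I then lifted off before going to the brake.
- **Brake:** I pushed the knob from behind until it stopped moving and the force rose to about 8 N, then backed off. Afterwards the side and scene views showed 72 to 74 mm of the expected 77 mm of knob travel. The last wrist picture shows the lever leaning fully to the pointer side.
- **Alignment:** The overhead wrist view gave the mark at 11.05° and the pointer at 11.1°. The scene and side cameras disagreed, reading about 2–3° off. I trusted the overhead view because it has far more pixels on the mark and no sideways bias. It was taken before I threw the brake; afterwards only the scene and side cameras re-measured the mark, and their reading was essentially unchanged.
- **Tool height:** The fingertip touched the rim about 26 mm lower than the reported tool height implied, so I found the rim by feel.
- **Other items:** I felt no unexpected contact, and the arm stayed clear of the cups, caddy, bowl, whisk and scoop. I did not re-measure their positions at the end.

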